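# Four clicks up on the handpiece control unit

## Robot

A 6-joint arm with a two-finger parallel gripper is mounted at the origin on the work surface. World frame = base frame: x ahead of the robot, y to its left, z up, the work surface at z = 0. Lengths are in m, angles in rad, forces in N, time in s.
With the tool pointing down it reaches from about 0.425 to 0.95 m from the base axis. Payload 14.7 kg.
Tool frame: the origin (TCP) lies at the very end of the fingers, on their centre line; the grasp point (between the pads) lies 19 mm behind it; z points along the fingers, y is the line along which they close (so a half turn about z gives the same grasp; the last joint's range is limited). The gripper opens to 85 mm and grips with 20 to 120 N. Pads are 22 mm wide; open, the fingers measure 114 mm over their backs; the gripper's body (76 mm by 85 mm) begins 54 mm behind the grasp point. The pads swing forward as they close: fully open they stand 13 mm farther back than shut.
Start: joints at [-1.394, 0.48, 1.596, -0, 1.065, -0.047], TCP at [0.144, -0.634, 0.231] pointing down, gripper open.
Joint ranges: [-2.75, 2.75], [-0.82, 2.05], [0.23, 2.67], [-1.56, 4.7], [0.09, 2.69], [-2.92, 2.92]. Speed limits (rad/s): [1.89, 1.89, 2.39, 3.01, 3.01, 3.01].

## Interface

Orientations are given as a unit quaternion [w, x, y, z].
In Python, from cell import * gives the robot as it stands.
- The arm moves only by the tool servo_tool, never from a script. Its arguments are lists of equal length, an entry for each row: "dr": the turn, a rotation vector about the tool's x, y, z normalised to -1 to 1, where 1 is 90 degrees, a list of three; "xyz": the shift along the tool's x, y, z normalised to -1 to 1, where 1 is 20 cm, a list of three; "grip": the gripper command: -1 is fully open, 1 is shut, values between are in proportion. In form: {"dr": [[rx, ry, rz], ...], "xyz": [[tx, ty, tz], ...], "grip": [grip, ...]}. A call has exactly 5 rows; each row shifts and turns the commanded pose from where the row before left it, along the tool's axes as they then stand; what a row does not reach is not made up. A row lasts 1/12 s, in which the tool goes at most 41.7 mm and 7.16 degrees, less where a joint would pass 70% of its speed; a pose out of reach is approached as far as the arm can. A call with a number of a shift or a turn outside -1 to 1 is refused whole. A call with a gripper value outside its range is refused whole. The fingers move at their own pace and stop on an object; "newtons" is the grip in N (left out, the last holds). Time passes only in rows, so rows that do not move let the fingers close, or fill a call up. It gives the time, the measured TCP pose, the force, the opening and the grip force at its end, in the units of the state.
- read_state(): the state, without advancing time (a new reading comes with each control period).
- snapshot(name): name is "side" or "top" or "wrist"; returns a dict with "img" (420x560x3 uint8, red, green, blue), "range_z" (420x560 float32, m along the optical axis (not along the pixel's ray), 0 where there is no reading), "fovy" (degrees; the focal length in pixels is half the picture's height over the tangent of half this angle, whatever the lens; pixels are square), "cx", "cy" (the principal point, pixels), "R" (3x3) and "t" (3): a world point X has camera coordinates R X + t. Camera axes: x right, y down, z forward; pixel columns grow to the right and rows downward; lengths in m; the calibration is good to about 2 mm. A picture is of the moment at which its call begins.
- finish_job(): hands the job in; it is judged then, once.
The state is a dict: "t": time; "q": joint angles; "dq": joint speeds; "tau": joint torques, N m; "tool_pos": TCP position; "tool_rot": TCP orientation; "ft_force": force on the tool from outside, world axes, zero at the start; "moment": the same for the moment, N m; "width": opening from 0.0 (shut) to 1.0 (fully open); "grasp_force": force on a finger pad.
Only numpy, scipy, OpenCV 4.12 (cv2) and the standard library are available. Lean on these libraries where they do the work, as an engineer would, in place of code of your own. Each camera call takes 0.05 s, during which the arm holds its last target. There are 200 camera calls.

## Task

On the white control unit, push the dial's fin clockwise (seen from above) with a fingertip by exactly four clicks, never past the fourth and never backwards, then press the larger round key fully down once the dial stands there and let it come back up. Only touch and push gently: do not pinch the dial, do not shift or lift the unit, do not press the small key, and leave everything else on the bench where it is.

Things in the scene. Friction and masses are not known exactly. Their poses are not given: they have to be found in the camera images.
- unit: White loose desk-top control unit, 200 (its x) x 240 (its y) x 65 mm high, 1.5 to 2.4 kg. Origin: centre of its underside; z up; its front faces its -x. On its flat top: the dial at (0, 55) mm, the larger round key at (-50, -60), the small round key at (-5, -85), a small bottle near (72, -92), and a thin dark display.
- dial (a joint): Dial angle in rad: 0 at the start, growing clockwise seen from above. Click stops every 30 degrees (0.5236 rad): four clicks = 2.094. Pushed 15 degrees past a stop, it snaps on to the next by itself. Each click takes 0.04 to 0.09 N m (2 to 4 N on the fin). It turns on beyond four clicks (end stops -1.2 and 4.3). Printed black dots around it, at radius 43 mm, mark the stops.
- dial_axis (a point): Point on the dial's axis at the height of the top face of its round disc (79 mm above the table). Its axes are those of the unit. The grey disc is 62 mm in diameter, its top face 14 mm above the unit's top.
- dial_fin (a point): Point in the dial's only fin, 22 mm out from the axis, half-way up; turns with the dial. The fin: a grey upright plate on the disc, 8 mm thick, 20 mm high (top 99 mm above the table), 1 to 31 mm out from the axis on one side; the rest of the disc is flat. At the start it points 150 degrees counter-clockwise from the unit's +x; clockwise takes it over +y towards +x.
- store_top (a point): Centre of the top of the larger round key: a white cap 30 mm in diameter that stands in a grey housing on the unit's top.
- store (a joint): Travel of the larger key: 0 up, grows as it is pressed, 0.006 m fully down; springs back when let go; 5 N holds it fully down.
- mode_top (a point): Centre of the top of the small round key (white cap 16 mm in diameter), not to be pressed.
- mode (a joint): Travel of the small key: 0 up, 0.005 m fully down.
- dropper: Bystander: loose small bottle, 24 mm in diameter, 50 mm high, standing on the unit's top near its far right corner. Origin: centre of its underside.
- adhesive: Bystander: loose small bottle, 28 mm in diameter, 58 mm high, on the table near the unit's +y side. Origin: centre of its underside.
- dappen: Bystander: loose small glass cup, 38 mm in diameter, 25 mm high, on the table near the unit's -y side. Origin: centre of its underside.
- jaw: Bystander: loose plaster model of a jaw with teeth, 75 x 80 x 40 mm. Origin: centre of its underside.
- filebox: Bystander: loose clear box with a blue lid, 62 x 92 x 40 mm. Origin: centre of its underside.
- probe: Bystander: loose steel hand instrument, 164 mm long along its x, 8 mm thick, lying on the table. Origin: centre of its underside.
- curelight: Bystander: loose grey handpiece standing upright, foot 56 mm in diameter, 115 mm high. Origin: centre of its underside.

How it is judged:
On the way, in this order (a step that is already met when the one before it is completed fails the run):
1. the dial stands at rest on the fourth click, clockwise from its start (value of joint dial between 1.964 and 2.224 rad and velocity of joint dial between -0.15 and 0.15 rad/s), for 0.3 s.
2. the larger key is pressed fully down with the dial on its fourth click (value of joint store above 0.0045 m and value of joint dial between 1.964 and 2.224 rad), for 0.1 s.
At the end, for the whole second after the job is handed in: The dial rests on its fourth click clockwise (2.094 rad, within 0.13), both keys are up again (within 1 mm), the unit stands flat within 20 mm of its start and at rest, and every bystander is within 30 mm of its start (all of step 1 and value of joint each of store, mode below 0.001 m and distance of unit from where it was at the start of the episode below 0.02 m and angle between unit's own z axis and vertical below 0.05 rad and linear speed of unit below 0.01 m/s and distance of each of dropper, adhesive, dappen, jaw, filebox, probe, curelight from where it was at the start of the episode below 0.03 m); the robot touches nothing.
It fails at once if the dial is turned past the fourth click (beyond 2.45 rad) or backwards (below -0.3 rad) (value of joint dial above 2.45 rad or value of joint dial below -0.3 rad).
It fails at once if the larger key is pressed (over 3 mm) before the dial has reached its fourth click, or the small key is pressed (over 2.5 mm) (value of joint mode above 0.0025 m or (value of joint store above 0.003 m and value of joint dial below 1.9 rad)).
It fails at once if the dial is pinched or the unit is pushed hard (fingers press with more than 25 N on anything of it but the larger key) (contact force between the fingers and unit above 25 N and value of joint store below 0.002 m).
It fails at once if the unit is shifted by more than 20 mm, lifted or tipped (distance of unit from where it was at the start of the episode above 0.02 m or height (world z) of unit above 0.008 m or angle between unit's own z axis and vertical above 0.08 rad).
It fails at once if a bystander is moved by more than 30 mm or knocked over (distance of any of dropper, adhesive, dappen, jaw, filebox, probe, curelight from where it was at the start of the episode above 0.03 m or angle between any of dropper, adhesive, dappen, jaw, filebox, probe, curelight's own z axis and vertical above 0.5 rad).
It also fails if it takes over 56 s, if anything falls off the work surface, if the arm or the gripper's body presses on something with over 40 N, if the wrist force passes 120 N, or if a joint passes its speed limit or range.

## Working session

There is one attempt and no reset: what is moved stays moved. The work goes in short steps, Python scripts to look and compute and a tool call to move; the robot and the scene stay as the last step left them, time stands still between calls to the robot, and variables do not carry over. Pictures are saved under pics/ and viewed, at most 10 in all, crops included, and the job is handed in when it is done.

Besides the shell and the picture viewer there is one more tool, called after ">>>" as a command line: name --argument value ..., lists and objects as JSON in quotes. servo_tool: Moves the arm, as the interface text tells. Scaled input: -1 to 1 covers 20 cm each way for a shift and 90 degrees each way for a turn. Its arguments: {"type":"object","properties":{"dr":{"type":"array","items":{"type":"array","items":{"type":"number"}}},"xyz":{"type":"array","items":{"type":"array","items":{"type":"number"}}},"grip":{"type":"array","items":{"type":"number"}},"newtons":{"type":"number"}},"required":["dr","xyz","grip"]}

```bash
mkdir -p pics
cat > h.py <<'E'
from cell import *
import numpy as np, cv2
def pts(s):
    h,w=s["range_z"].shape; f=h/2/np.tan(np.radians(s["fovy"])/2)
    u,v=np.meshgrid(np.arange(w),np.arange(h)); z=s["range_z"]
    P=np.stack([(u-s["cx"])*z/f,(v-s["cy"])*z/f,z],-1)
    X=(P-s["t"])@s["R"]; X[z==0]=np.nan; return X
def save(s,n): cv2.imwrite("pics/"+n,s["img"][...,::-1])
E
python3 - <<'E'
from h import *
s=snapshot("top"); save(s,"top.png"); np.savez("top.npz",X=pts(s),img=s["img"])
print(read_state())
E
```

```text
{'t': 0.05, 'q': array([-1.39358529e+00,  4.80816339e-01,  1.59689613e+00, -2.05196668e-05,
        1.06509964e+00, -4.66162329e-02]), 'dq': array([ 0.00073029, -0.00021371, -0.00121048, -0.00049596, -0.00037914,
       -0.00021641]), 'tau': array([-2.06166245e-03, -9.53122473e+01, -4.31504595e+01, -3.22743354e-04,
        5.17890032e-03, -1.32351065e-05]), 'tool_pos': array([ 0.14420438, -0.63336477,  0.23067415]), 'tool_rot': array([-6.07845518e-04,  9.93743462e-01,  1.11685090e-01, -4.87390535e-05]), 'ft_force': array([-0.19565591, -0.44052559,  0.18319395]), 'moment': array([ 0.02511526, -0.00450517, -0.04637708]), 'grasp_force': 0.0, 'width': 0.9985755514461776}
```

View pics/top.png

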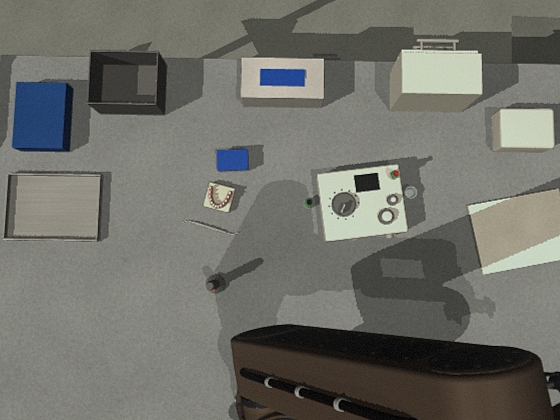

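The top view shows the unit centred near (362,203), with the dial at (344,204), the larger key at (387,216) and the small key at (392,199). The bottles are at (395,174) and (309,202), and the cup is at (411,192). Next I'll fit the unit's pose.

Run:
```python
from h import *
d=np.load("top.npz"); X=d["X"]; img=d["img"]
sub=X[150:250,300:425]
m=(abs(sub[...,2]-.065)<.006)
m=cv2.morphologyEx(m.astype(np.uint8),cv2.MORPH_OPEN,np.ones((3,3)))
n,l,st,c=cv2.connectedComponentsWithStats(m); k=1+np.argmax(st[1:,4]); P=sub[l==k]
print(len(P),P[:,2].mean())
r=cv2.minAreaRect((P[:,:2]*1000).astype(np.float32)); print(r)
for n,(u,v) in dict(dial=(344,204),store=(387,216),mode=(392,199),drop=(395,174),adh=(309,202),dap=(411,192),tab=(290,260)).items(): print(n,X[v,u].round(4))
def hi(lo,hi_): 
    Q=sub[(sub[...,2]>lo)&(sub[...,2]<hi_)]; return Q
Q=hi(.074,.084); 
D=Q[np.hypot(*(Q[:,:2]-X[204,344,:2]).T)<.04]; print("disc",len(D),np.median(D,0),(D.min(0)+D.max(0))/2)
Q=hi(.09,.11);D=Q[np.hypot(*(Q[:,:2]-X[204,344,:2]).T)<.05];print("fin",len(D),D.mean(0),D.round(3).tolist())
s=cv2.resize(img[150:250,300:425],(750,600),interpolation=cv2.INTER_CUBIC); cv2.imwrite("pics/crop.png",s[...,::-1])
```

```text
4448 0.06430021872085145
((570.7971801757812, -219.18446350097656), (199.52517700195312, 239.47848510742188), 8.003105163574219)
dial [ 0.5605 -0.1623  0.0963]
store [ 0.5294 -0.2856  0.086 ]
mode [ 0.5785 -0.3006  0.0832]
drop [ 0.6455 -0.3029  0.112 ]
adh [ 0.5691 -0.0654  0.059 ]
dap [ 0.6102 -0.3741  0.01  ]
tab [ 0.4009 -0.0134 -0.0008]
disc 286 [ 0.56521779 -0.16705954  0.07806186] [ 0.5628117  -0.16459748  0.07900847]
fin 32 [ 0.5487206  -0.15896278  0.0980741 ] [[0.563, -0.162, 0.099], [0.561, -0.16, 0.09], [0.56, -0.162, 0.096], [0.56, -0.164, 0.102], [0.56, -0.168, 0.098], [0.558, -0.16, 0.095], [0.557, -0.162, 0.101], [0.558, -0.165, 0.097], [0.555, -0.16, 0.095], [0.555, -0.162, 0.099], [0.555, -0.165, 0.099], [0.552, -0.156, 0.098], [0.552, -0.16, 0.092], [0.552, -0.162, 0.097], [0.549, -0.156, 0.1], [0.549, -0.159, 0.1], [0.549, -0.163, 0.094], [0.546, -0.154, 0.093], [0.546, -0.156, 0.101], [0.546, -0.159, 0.102], [0.546, -0.162, 0.098], [0.543, -0.153, 0.1], [0.543, -0.156, 0.099], [0.543, -0.159, 0.101], [0.541, -0.154, 0.095], [0.541, -0.157, 0.096], [0.54, -0.159, 0.099], [0.537, -0.15, 0.105], [0.537, -0.153, 0.101], [0.538, -0.157, 0.097], [0.535, -0.154, 0.097], [0.535, -0.156, 0.099]]
```

View pics/crop.png

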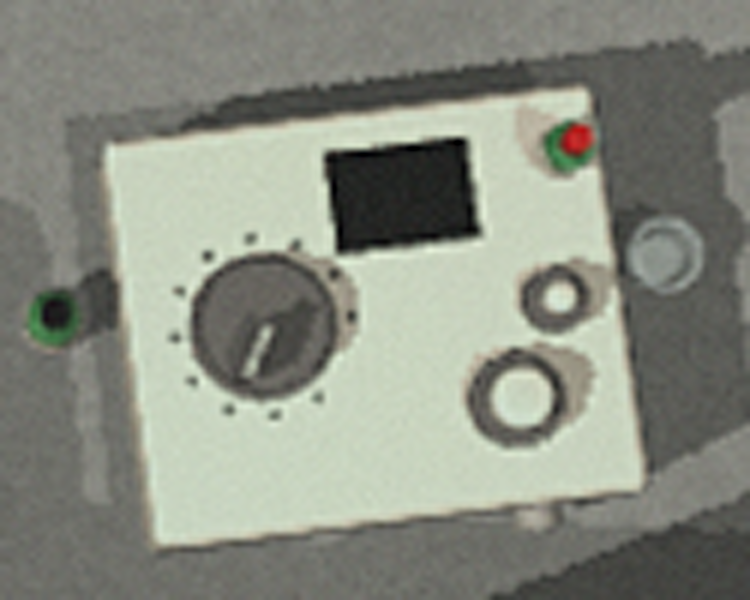

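The pose is consistent with the sizes given: unit centre (0.571, -0.219), yaw 8°, dial axis (0.563, -0.165), fin at 158° in the world. I'll shut the gripper, turn so tool x points along the push direction (68°), and travel high.

>>> servo_tool --dr '[[0,0,-0.0767],[0,0,-0.0767],[0,0,-0.0767],[0,0,-0.0767],[0,0,-0.0767]]' --xyz '[[0,0,0],[0,0,0],[0,0,0],[0,0,0],[0,0,0]]' --grip '[1,1,1,1,1]' --newtons 20

```text
t: 0.47
tool_pos: [0.1442, -0.6335, 0.2308]
tool_rot: [-0.0, 0.915, 0.404, 0.0]
ft_force: [-1.0, 0.6, -1.0]
width: 0.303
grasp_force: 0.0
```

>>> servo_tool --dr '[[0,0,-0.0767],[0,0,-0.0767],[0,0,-0.0767],[0,0,0],[0,0,0]]' --xyz '[[0,0,0],[0,0,0],[0,0,0],[0.07,0.023,0],[0.14,0.047,0]]' --grip '[1,1,1,1,1]'

```text
t: 0.88
tool_pos: [0.172, -0.6008, 0.2306]
tool_rot: [-0.0, 0.83, 0.558, -0.0]
ft_force: [0.7, 0.9, 0.0]
width: 0.0
grasp_force: 0.0
```

>>> servo_tool --dr '[[0,0,0],[0,0,0],[0,0,0],[0,0,0],[0,0,0]]' --xyz '[[0.14,0.047,0],[0.14,0.047,0],[0.14,0.047,0],[0.14,0.047,0],[0.14,0.047,0]]' --grip '[1,1,1,1,1]'

```text
t: 1.3
tool_pos: [0.2697, -0.4857, 0.231]
tool_rot: [-0.0, 0.83, 0.558, 0.0]
ft_force: [0.6, -0.2, 0.1]
width: -0.002
grasp_force: 0.0
```

>>> servo_tool --dr '[[0,0,0],[0,0,0],[0,0,0],[0,0,0],[0,0,0]]' --xyz '[[0.14,0.047,0],[0.14,0.047,0],[0.14,0.047,0],[0.14,0.047,0],[0.14,0.047,0]]' --grip '[1,1,1,1,1]'

```text
t: 1.72
tool_pos: [0.3654, -0.3734, 0.2311]
tool_rot: [-0.0, 0.83, 0.558, 0.0]
ft_force: [-0.3, -0.2, 0.1]
width: 0.001
grasp_force: 0.0
```

>>> servo_tool --dr '[[0,0,0],[0,0,0],[0,0,0],[0,0,0],[0,0,0]]' --xyz '[[0.14,0.047,0],[0.14,0.047,0],[0.14,0.047,0],[0.14,0.047,0],[0.14,0.047,0]]' --grip '[1,1,1,1,1]'

```text
t: 2.13
tool_pos: [0.4612, -0.2611, 0.2311]
tool_rot: [-0.0, 0.83, 0.558, -0.0]
ft_force: [0.4, 0.9, 0.1]
width: -0.003
grasp_force: 0.0
```

>>> servo_tool --dr '[[0,0,0],[0,0,0],[0,0,0],[0,0,0],[0,0,0]]' --xyz '[[0.14,0.047,0],[0.14,0.047,0],[0.14,0.047,0],[0,0,0],[0,0,0]]' --grip '[1,1,1,1,1]'

```text
t: 2.55
tool_pos: [0.5186, -0.194, 0.2309]
tool_rot: [-0.0, 0.829, 0.56, -0.0]
ft_force: [0.4, -0.0, -0.4]
width: -0.001
grasp_force: 0.0
```

```bash
cat >> h.py <<'E'
AX=np.array([.563,-.1647]); ST=np.array([.5296,-.2856])
def tell(goal,z,phi):
    s=read_state(); w,x,y,_=s["tool_rot"]; p=np.degrees(2*np.arctan2(y,x)); a=np.radians(p)
    d=np.append(goal-s["tool_pos"][:2],z-s["tool_pos"][2]); c,n=np.cos(a),np.sin(a)
    print("t",s["t"],"pos",s["tool_pos"].round(4),"rot",s["tool_rot"].round(4),"phi",p.round(2),"F",s["ft_force"].round(2),"w",s["width"])
    print("to go tool mm",1e3*np.array([d[0]*c+d[1]*n,d[0]*n-d[1]*c,-d[2]]).round(5),"norm",(np.array([d[0]*c+d[1]*n,d[0]*n-d[1]*c,-d[2]])/.2).round(4),"turn norm",((p-phi)/90).round(4))
E
python3 - <<'E'
from h import *
tell(np.array([.5344,-.1769]),.13,68)
s=snapshot("wrist"); save(s,"w1.png"); X=pts(s); np.savez("w1.npz",X=X,img=s["img"])
E
```

```text
t 2.55 pos [ 0.5186 -0.194   0.2309] rot [-3.000e-04  8.288e-01  5.596e-01 -1.000e-04] phi 68.05 F [ 0.38 -0.   -0.44] w -0.0007445729290350722
to go tool mm [ 21.78   8.21 100.94] norm [0.1089 0.0411 0.5047] turn norm 0.0006
```

View pics/w1.png

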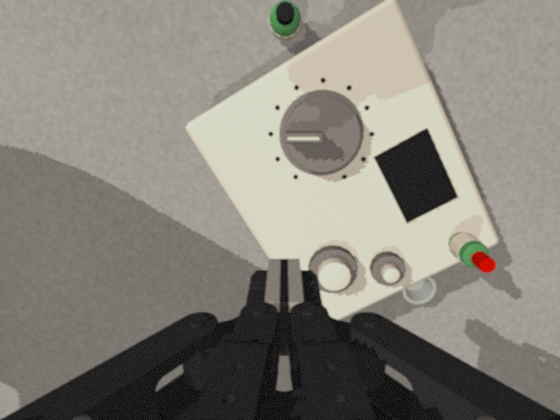

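The wrist view shows the dial at (321,134) with its fin pointing left at (303,138), the larger key at (333,275), the small key at (390,273) and the shut fingertips at (285,265). I'll refine the positions and the finger size from this depth image.

Run:
```python
from h import *
d=np.load("w1.npz"); X=d["X"]; tp=read_state()["tool_pos"]
def fit(lo,hi,c,r):
    m=(X[...,2]>lo)&(X[...,2]<hi)&(np.hypot(X[...,0]-c[0],X[...,1]-c[1])<r); return X[m]
D=fit(.073,.105,AX,.036); c,r=cv2.minEnclosingCircle((D[:,:2]*1e3).astype(np.float32)); print("disc",c,r,np.median(D,0))
m=fit(.0945,.105,AX,.04); q=m.mean(0); L=cv2.minAreaRect((m[:,:2]*1e3).astype(np.float32)); v=cv2.fitLine(m[:,:2].astype(np.float32),cv2.DIST_L2,0,.01,.01)[:2,0]
print("fin",len(m),q,L,np.degrees(np.arctan2(v[1],v[0])))
S=fit(.07,.12,ST,.03); h,e=np.histogram(S[:,2],np.arange(.066,.1,.002)); print("store z",dict(zip(e.round(3),h)))
T=S[S[:,2]>.0835]; print("cap",cv2.minEnclosingCircle((T[:,:2]*1e3).astype(np.float32)),np.median(T,0))
P=X[150:200,200:280].reshape(-1,3); P=P[(P[:,2]>.05)]; 
F=X[225:420,200:380].reshape(-1,3); F=F[(F[:,2]>.18)&(F[:,2]<.26)]
a=np.radians(68); dx=F[:,:2]-tp[:2]; tx=dx@[np.cos(a),np.sin(a)]; ty=dx@[np.sin(a),-np.cos(a)]
for z in np.arange(.225,.255,.006):
    k=abs(F[:,2]-z)<.003
    if k.any(): print("finger z",z.round(3),k.sum(),"tx max",tx[k].max().round(4),"ty",ty[k].min().round(4),ty[k].max().round(4))
```

```text
disc (564.5400390625, -163.18167114257812) 30.96116065979004 [ 0.56470053 -0.16107136  0.07898528]
fin 430 [ 0.54980754 -0.15704396  0.09873572] ((549.8226318359375, -157.17221069335938), (8.322751998901367, 29.13365364074707), 67.95415496826172) -22.205536
store z {np.float64(0.066): np.int64(0), np.float64(0.068): np.int64(0), np.float64(0.07): np.int64(39), np.float64(0.072): np.int64(40), np.float64(0.074): np.int64(102), np.float64(0.076): np.int64(627), np.float64(0.078): np.int64(55), np.float64(0.08): np.int64(35), np.float64(0.082): np.int64(34), np.float64(0.084): np.int64(128), np.float64(0.086): np.int64(585), np.float64(0.088): np.int64(36), np.float64(0.09): np.int64(0), np.float64(0.092): np.int64(0), np.float64(0.094): np.int64(0), np.float64(0.096): np.int64(0)}
cap ((531.1145629882812, -283.4105224609375), 14.879108428955078) [ 0.53093159 -0.28238707  0.08677941]
finger z 0.237 243 tx max 0.0122 ty -0.0126 0.012
finger z 0.243 444 tx max 0.0123 ty -0.0139 0.0133
finger z 0.249 525 tx max 0.0123 ty -0.0139 0.0133
```

Measurements agree to about 1.5 mm: axis ≈ (0.564, -0.164), cap top 87 mm, housing 77 mm, finger half-width ≈ 11–12 mm. I'll lower behind the fin with about a 7 mm gap.

>>> servo_tool --dr '[[0,0,0],[0,0,0],[0,0,0],[0,0,0],[0,0,0]]' --xyz '[[0.06,0.027,0.06],[0.055,0.027,0.12],[0,0,0.12],[0,0,0.12],[0,0,0.12]]' --grip '[1,1,1,1,1]'

```text
t: 3.02
tool_pos: [0.5364, -0.1786, 0.1217]
tool_rot: [-0.0, 0.829, 0.559, -0.0]
ft_force: [0.4, 0.7, -0.9]
width: 0.001
grasp_force: 0.0
```

>>> servo_tool --dr '[[0,0,0],[0,0,0],[0,0,0],[0,0,0],[0,0,0]]' --xyz '[[0,0,0.08],[0,0,0.06],[0,0,0.04],[0,0,0],[0,0,0]]' --grip '[1,1,1,1,1]'

```text
t: 3.43
tool_pos: [0.5366, -0.1787, 0.087]
tool_rot: [-0.0, 0.829, 0.559, -0.0]
ft_force: [-0.0, 0.1, 0.1]
width: 0.001
grasp_force: 0.0
```

```bash
sed -i 's/^AX=.*/AX=np.array([.564,-.1638]); ST=np.array([.5304,-.2845])/' h.py
cat >> h.py <<'E'
def dial():
    "fin angle and tool angle (world deg) about the axis from the wrist camera"
    s=snapshot("wrist"); X=pts(s); R=X[...,:2]-AX
    st=read_state(); T=st["tool_pos"][:2]; w,x,y,_=st["tool_rot"]; a=2*np.arctan2(y,x)
    tx=(X[...,:2]-T)@[np.cos(a),np.sin(a)]
    m=(X[...,2]>.0945)&(X[...,2]<.103)&(np.hypot(R[...,0],R[...,1])<.034)&(tx>.0125)
    P=X[m][:,:2]
    if len(P)<20: print("fin not seen",len(P)); return s
    v=cv2.fitLine(P.astype(np.float32),cv2.DIST_L2,0,.01,.01)[:2,0]; v=v*np.sign(v@(P.mean(0)-AX))
    th=np.degrees(np.arctan2(v[1],v[0])); r=P.mean(0)-AX
    print("fin",len(P),"line ang",th.round(1),"mean ang",np.degrees(np.arctan2(r[1],r[0])).round(1),"clicked deg",(158-th)%360, "T rel axis mm",(1e3*(T-AX)).round(1))
    return s
E
python3 - <<'E'
from h import *
tell(np.array([.5372,-.1767]),.087,68); save(dial(),"w2.png")
E
```

```text
t 3.4333 pos [ 0.5366 -0.1787  0.087 ] rot [-3.000e-04  8.291e-01  5.591e-01 -2.000e-04] phi 67.98 F [-0.02  0.05  0.08] w 0.0008019554625782854
to go tool mm [ 2.07 -0.22  0.04] norm [ 0.0104 -0.0011  0.0002] turn norm -0.0002
fin 1606 line ang 157.8 mean ang 150.9 clicked deg 0.1876677615003075 T rel axis mm [-26.9 -15. ]
```

>>> servo_tool --dr '[[0,0,0],[0,0,0],[0,0,0],[0,0,0.0444],[0,0,0.0444]]' --xyz '[[0.015,0,0],[0.015,0,0],[0.01,0,0],[0.0072,-0.0053,0],[0.0072,-0.0053,0]]' --grip '[1,1,1,1,1]'

```text
t: 3.9
tool_pos: [0.5395, -0.1674, 0.0878]
tool_rot: [0.0, 0.866, 0.499, 0.0]
ft_force: [0.8, -2.0, 1.7]
width: -0.004
grasp_force: 0.9
```

>>> servo_tool --dr '[[0,0,0.0444],[0,0,0.0444],[0,0,0.0444],[0,0,0],[0,0,0]]' --xyz '[[0.0072,-0.0053,0],[0.0072,-0.0053,0],[0.0072,-0.0053,0],[0,0,0],[0,0,0]]' --grip '[1,1,1,1,1]'

```text
t: 4.32
tool_pos: [0.5392, -0.1621, 0.0876]
tool_rot: [0.0, 0.913, 0.408, 0.0]
ft_force: [0.6, -0.3, 0.7]
width: 0.001
grasp_force: 0.0
```

Run:
```python
from h import *
tell(AX,.087,48); save(dial(),"w3.png")
```

```text
t 4.3167 pos [ 0.5392 -0.1621  0.0876] rot [2.000e-04 9.128e-01 4.084e-01 2.000e-04] phi 48.21 F [ 0.56 -0.34  0.71] w 0.0009827191842069786
to go tool mm [15.27 19.61  0.63] norm [0.0764 0.098  0.0031] turn norm 0.0023
fin 1532 line ang 129.0 mean ang 122.2 clicked deg 29.01041062202654 T rel axis mm [-24.8   1.6]
```

View pics/w3.png

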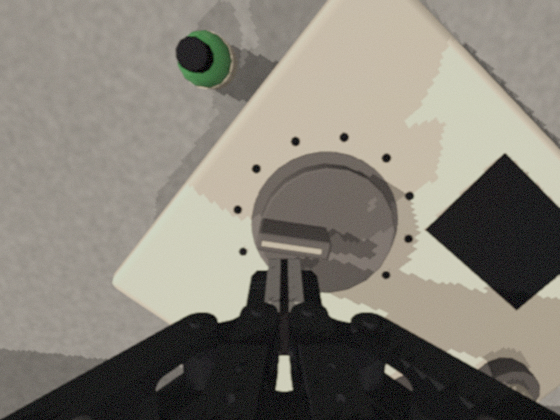

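The wrist view shows the fin at (293,245), one click on (29° measured), with the fingertips just behind it at (285,262). I'll carry on round the arc.

>>> servo_tool --dr '[[0,0,0.0444],[0,0,0.0444],[0,0,0.0444],[0,0,0.0444],[0,0,0.0444]]' --xyz '[[0.007,-0.0051,0],[0.007,-0.0051,0],[0.007,-0.0051,0],[0.007,-0.0051,0],[0.007,-0.0051,0]]' --grip '[1,1,1,1,1]'

```text
t: 4.78
tool_pos: [0.5409, -0.1539, 0.0874]
tool_rot: [-0.0, 0.97, 0.242, -0.0]
ft_force: [-2.5, -0.1, 0.8]
width: -0.002
grasp_force: 1.1
```

>>> servo_tool --dr '[[0,0,0.0444],[0,0,0.0444],[0,0,0.0444],[0,0,0],[0,0,0]]' --xyz '[[0.007,-0.0051,0],[0.007,-0.0051,0],[0.007,-0.0051,0],[0,0,0],[0,0,0]]' --grip '[1,1,1,1,1]'

```text
t: 5.2
tool_pos: [0.5437, -0.1494, 0.0874]
tool_rot: [0.0, 0.99, 0.142, 0.0]
ft_force: [0.2, 0.4, -0.5]
width: -0.004
grasp_force: 0.0
```

Run:
```python
from h import *
tell(AX,.087,16); save(dial(),"w4.png")
```

```text
t 5.2 pos [ 0.5437 -0.1494  0.0874] rot [1.000e-04 9.899e-01 1.418e-01 1.000e-04] phi 16.31 F [ 0.24  0.38 -0.49] w -0.004369440262644555
to go tool mm [15.44 19.47  0.37] norm [0.0772 0.0974 0.0019] turn norm 0.0034
fin 1532 line ang 98.2 mean ang 92.3 clicked deg 59.78154333042724 T rel axis mm [-20.3  14.3]
```

Two clicks (59.8°) at a tool turn of 52°. Next is a further 30° to make the third.

>>> servo_tool --dr '[[0,0,0.0444],[0,0,0.0444],[0,0,0.0444],[0,0,0.0444],[0,0,0.0444]]' --xyz '[[0.007,-0.0051,0],[0.007,-0.0051,0],[0.007,-0.0051,0],[0.007,-0.0051,0],[0.007,-0.0051,0]]' --grip '[1,1,1,1,1]'

```text
t: 5.67
tool_pos: [0.5494, -0.1434, 0.0872]
tool_rot: [-0.0, 0.999, -0.034, -0.0]
ft_force: [-2.5, 1.4, 2.0]
width: -0.002
grasp_force: 1.4
```

>>> servo_tool --dr '[[0,0,0.0444],[0,0,0.0444],[0,0,0],[0,0,0],[0,0,0]]' --xyz '[[0.007,-0.0051,0],[0.007,-0.0051,0],[0,0,0],[0,0,0],[0,0,0]]' --grip '[1,1,1,1,1]'

```text
t: 6.08
tool_pos: [0.5528, -0.1418, 0.0873]
tool_rot: [0.0, 0.995, -0.102, 0.0]
ft_force: [-0.4, -0.6, -0.2]
width: 0.003
grasp_force: 0.0
```

Run:
```python
from h import *
tell(AX,.087,-12); save(dial(),"w5.png")
```

```text
t 6.0833 pos [ 0.5528 -0.1418  0.0873] rot [ 0.000e+00  9.948e-01 -1.016e-01  1.000e-04] phi -11.67 F [-0.41 -0.57 -0.23] w 0.0033270330677452153
to go tool mm [15.43 19.24  0.33] norm [0.0771 0.0962 0.0017] turn norm 0.0037
fin 1541 line ang 68.3 mean ang 63.8 clicked deg 89.74929362282667 T rel axis mm [-11.3  22. ]
```

Three clicks (89.7°) at a tool turn of 80°. The last push goes to about 108°, slower near the end.

>>> servo_tool --dr '[[0,0,0.0444],[0,0,0.0444],[0,0,0.0444],[0,0,0.0444],[0,0,0.0333]]' --xyz '[[0.007,-0.0051,0],[0.007,-0.0051,0],[0.007,-0.0051,0],[0.007,-0.0051,0],[0.0052,-0.0039,0]]' --grip '[1,1,1,1,1]'

```text
t: 6.55
tool_pos: [0.5604, -0.1393, 0.0873]
tool_rot: [-0.0, 0.964, -0.267, -0.0]
ft_force: [-1.7, 0.5, 1.8]
width: -0.001
grasp_force: 1.3
```

>>> servo_tool --dr '[[0,0,0.0333],[0,0,0.0333],[0,0,0.0222],[0,0,0],[0,0,0]]' --xyz '[[0.0052,-0.0039,0],[0.0052,-0.0039,0],[0.0035,-0.0026,0],[0,0,0],[0,0,0]]' --grip '[1,1,1,1,1]'

```text
t: 6.97
tool_pos: [0.564, -0.1392, 0.0873]
tool_rot: [0.0, 0.944, -0.331, 0.0]
ft_force: [-0.3, -0.4, -0.2]
width: 0.002
grasp_force: 0.0
```

Run:
```python
from h import *
tell(AX,.087,-40); save(dial(),"w6.png")
```

```text
t 6.9667 pos [ 0.564  -0.1392  0.0873] rot [ 0.      0.9435 -0.3314  0.    ] phi -38.7 F [-0.3  -0.38 -0.22] w 0.0018275585954622387
to go tool mm [15.36 19.2   0.28] norm [0.0768 0.096  0.0014] turn norm 0.0144
fin 1405 line ang 51.7 mean ang 47.0 clicked deg 106.30462435563166 T rel axis mm [ 0.  24.6]
```

View pics/w6.png

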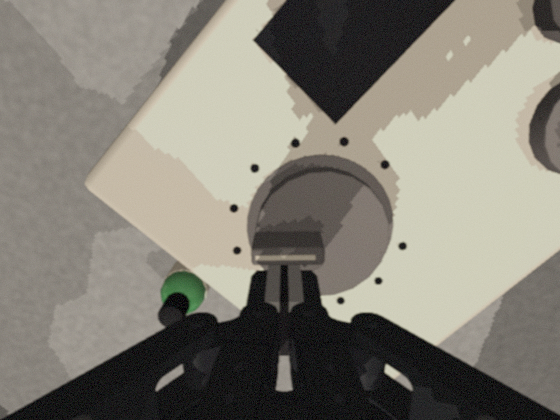

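The fin at (285,258) is still against the fingertips, at about 106° and right on the ridge. A few more degrees will take it over.

>>> servo_tool --dr '[[0,0,0.0222],[0,0,0.0222],[0,0,0],[0,0,0],[0,0,0]]' --xyz '[[0.0035,-0.0026,0],[0.0035,-0.0026,0],[0,0,0],[0,0,0],[0,0,0]]' --grip '[1,1,1,1,1]'

```text
t: 7.43
tool_pos: [0.5657, -0.1393, 0.0873]
tool_rot: [0.0, 0.931, -0.364, -0.0]
ft_force: [-0.2, 0.5, -0.1]
width: 0.002
grasp_force: 0.0
```

Run:
```python
from h import *
tell(AX,.087,-42); save(dial(),"w7.png")
```

```text
t 7.4333 pos [ 0.5657 -0.1393  0.0873] rot [ 0.      0.9313 -0.3643 -0.    ] phi -42.73 F [-0.24  0.55 -0.09] w 0.002007314143806867
to go tool mm [15.39 19.2   0.3 ] norm [0.077  0.096  0.0015] turn norm -0.0081
fin 1531 line ang 38.2 mean ang 35.6 clicked deg 119.82866457591724 T rel axis mm [ 1.7 24.5]
```

The fourth click is in (119.8°). I'll back off, lift and move above the larger key.

>>> servo_tool --dr '[[0,0,0],[0,0,0],[0,0,0],[0,0,0],[0,0,0]]' --xyz '[[-0.015,0,0],[-0.015,0,0],[0,0,-0.065],[0,0,-0.1],[0,0,-0.1]]' --grip '[1,1,1,1,1]'

```text
t: 7.9
tool_pos: [0.5605, -0.1347, 0.1404]
tool_rot: [0.0, 0.931, -0.365, -0.001]
ft_force: [-0.4, -0.1, 0.5]
width: -0.0
grasp_force: 0.0
```

>>> servo_tool --dr '[[0,0,0],[0,0,0],[0,0,0],[0,0,0],[0,0,0]]' --xyz '[[0.056,0.093,0],[0.056,0.093,0],[0.056,0.093,0],[0.056,0.093,0],[0.056,0.093,0]]' --grip '[1,1,1,1,1]'

```text
t: 8.32
tool_pos: [0.5387, -0.2421, 0.1404]
tool_rot: [-0.0, 0.931, -0.365, -0.0]
ft_force: [-0.0, -0.5, -0.9]
width: 0.001
grasp_force: 0.0
```

>>> servo_tool --dr '[[0,0,0],[0,0,0],[0,0,0],[0,0,0],[0,0,0]]' --xyz '[[0.056,0.093,0],[0.056,0.093,0],[0,0,0],[0,0,0],[0,0,0]]' --grip '[1,1,1,1,1]'

```text
t: 8.73
tool_pos: [0.5301, -0.2834, 0.1402]
tool_rot: [-0.0, 0.931, -0.365, -0.0]
ft_force: [0.3, 0.1, -0.5]
width: 0.007
grasp_force: 0.0
```

Run:
```python
from h import *
tell(ST,.0795,-42.7); s=snapshot("top"); save(s,"top2.png"); X=pts(s)[150:250,300:425]
m=(abs(X[...,2]-.065)<.006).astype(np.uint8); m=cv2.morphologyEx(m,cv2.MORPH_OPEN,np.ones((3,3)))
n,l,st,c=cv2.connectedComponentsWithStats(m); P=X[l==1+np.argmax(st[1:,4])]
print(cv2.minAreaRect((P[:,:2]*1000).astype(np.float32)))
w=snapshot("wrist"); save(w,"w8.png"); Y=pts(w); k=(Y[...,2]>.0835)&(Y[...,2]<.092)&(np.hypot(Y[...,0]-ST[0],Y[...,1]-ST[1])<.02); print("cap seen",k.sum(),np.median(Y[k],0), (Y[k].min(0)+Y[k].max(0))/2)
```

```text
t 8.7333 pos [ 0.5301 -0.2834  0.1402] rot [-1.000e-04  9.309e-01 -3.653e-01 -2.000e-04] phi -42.85 F [ 0.32  0.1  -0.47] w 0.006500909303596848
to go tool mm [ 0.99  0.59 60.69] norm [0.0049 0.0029 0.3035] turn norm -0.0017
((570.6226196289062, -218.39260864257812), (199.3082733154297, 236.7161407470703), 8.140290260314941)
cap seen 1802 [ 0.53244682 -0.28453577  0.08656713] [ 0.53165654 -0.2840173   0.08594814]
```

View pics/top2.png

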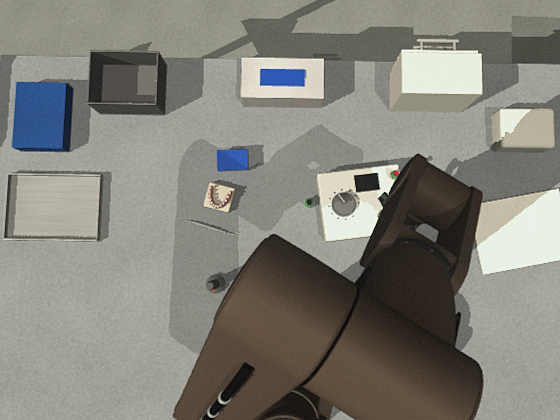

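View pics/w8.png

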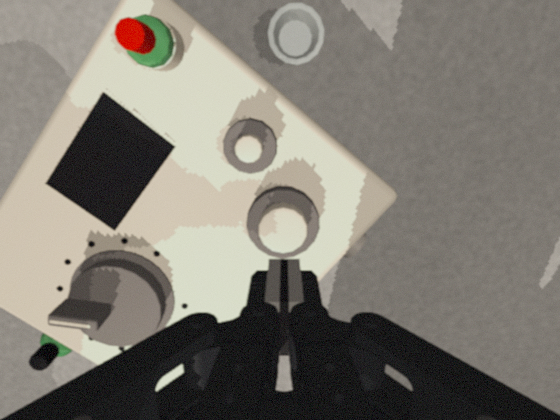

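The unit hasn't moved and the dial is on its fourth click. The cap at (284,228) lies under the fingertip line, clear of the small key at (250,147). I'll lower to just above the cap, then press in small steps.

>>> servo_tool --dr '[[0,0,0],[0,0,0],[0,0,0],[0,0,0],[0,0,0]]' --xyz '[[0.005,0,0.08],[0,0,0.08],[0,0,0.06],[0,0,0.03],[0,0,0]]' --grip '[1,1,1,1,1]'

```text
t: 9.25
tool_pos: [0.5304, -0.2836, 0.0889]
tool_rot: [-0.0, 0.931, -0.365, -0.001]
ft_force: [-0.9, 0.4, 0.3]
width: -0.0
grasp_force: 0.0
```

>>> servo_tool --dr '[[0,0,0],[0,0,0],[0,0,0],[0,0,0],[0,0,0]]' --xyz '[[0,0,0.01],[0,0,0.01],[0,0,0.01],[0,0,0],[0,0,0]]' --grip '[1,1,1,1,1]'

```text
t: 9.67
tool_pos: [0.5315, -0.2847, 0.0847]
tool_rot: [0.0, 0.931, -0.365, 0.0]
ft_force: [2.3, 2.1, 2.6]
width: -0.002
grasp_force: 1.3
```

>>> servo_tool --dr '[[0,0,0],[0,0,0],[0,0,0],[0,0,0],[0,0,0]]' --xyz '[[0,0,0.005],[0,0,0.005],[0,0,0.005],[0,0,0.003],[0,0,0]]' --grip '[1,1,1,1,1]'

```text
t: 10.08
tool_pos: [0.5315, -0.2848, 0.081]
tool_rot: [0.0, 0.931, -0.365, 0.0]
ft_force: [2.5, 1.8, 7.5]
width: 0.002
grasp_force: 3.8
```

>>> servo_tool --dr '[[0,0,0],[0,0,0],[0,0,0],[0,0,0],[0,0,0]]' --xyz '[[0,0,0.003],[0,0,0.003],[0,0,0],[0,0,0],[0,0,0]]' --grip '[1,1,1,1,1]'

```text
t: 10.5
tool_pos: [0.5315, -0.2848, 0.0807]
tool_rot: [0.0, 0.931, -0.365, 0.001]
ft_force: [-2.7, 4.4, 22.7]
width: -0.002
grasp_force: 11.8
```

The key is fully down: 22.7 N and a hard stop at 80.7 mm. Now I'll let it come up and retreat.

>>> servo_tool --dr '[[0,0,0],[0,0,0],[0,0,0],[0,0,0],[0,0,0]]' --xyz '[[0,0,-0.02],[0,0,-0.03],[0,0,-0.06],[0,0,-0.1],[0,0,-0.1]]' --grip '[1,1,1,1,1]'

```text
t: 10.92
tool_pos: [0.5303, -0.2843, 0.1421]
tool_rot: [-0.0, 0.931, -0.365, -0.001]
ft_force: [0.8, 0.2, 0.7]
width: 0.001
grasp_force: 0.0
```

>>> servo_tool --dr '[[0,0,0],[0,0,0],[0,0,0],[0,0,0],[0,0,0]]' --xyz '[[0,0,-0.1],[0,0,-0.06],[0,0,0],[0,0,0],[0,0,0]]' --grip '[1,1,1,1,1]'

```text
t: 11.33
tool_pos: [0.5305, -0.2843, 0.1728]
tool_rot: [-0.0, 0.931, -0.365, -0.001]
ft_force: [-0.5, 0.2, -0.3]
width: -0.0
grasp_force: 0.0
```

Run:
```python
from h import *
tell(ST,.15,-42.7); w=dial(); save(w,"w9.png"); Y=pts(w)
for c in (ST,np.array([.578,-.303])):
    k=(Y[...,2]>.079)&(Y[...,2]<.095)&(np.hypot(*np.moveaxis(Y[...,:2]-c,-1,0))<.02); print("cap",k.sum(),np.median(Y[k],0))
```

```text
t 11.3333 pos [ 0.5305 -0.2843  0.1728] rot [-1.000e-04  9.309e-01 -3.652e-01 -6.000e-04] phi -42.85 F [-0.46  0.17 -0.28] w -0.0003049315448628071
to go tool mm [2.000e-02 2.200e-01 2.278e+01] norm [1.000e-04 1.100e-03 1.139e-01] turn norm -0.0016
fin not seen 0
cap 1442 [ 0.53274273 -0.28497715  0.08653144]
cap 471 [ 0.57943691 -0.30298068  0.08536324]
```

View pics/w9.png

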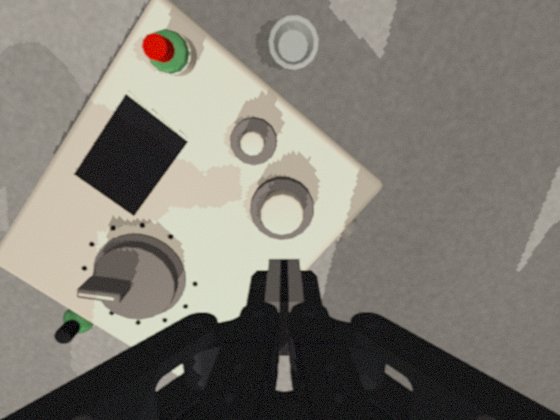

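The picture shows both caps up, at (282,213) and (252,143). The fin is unchanged at (105,290), the bottles and cup stand where they were, and the tool is clear of everything.

```bash
python3 -c "
from cell import *
print(finish_job())"
```

```text
the job is handed in; nothing more can be done
None
```

I pushed the dial clockwise four clicks (119.8° measured), pressed the larger key fully down, and it came back up; the unit hadn't moved when checked before the key press, and the job is handed in, though no verdict was returned.

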